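# Reset the casement stay of the fume box

## Task

Open the hinged front of the bench fume box wider: lift its stay bar off the pin on the box roof by the ball knob, swing the front out, and drop the middle one of the three round holes over the pin until the bar lies fully down and level. The pin has to be found by feel: ease the bar about gently, never force it against the pin; then let go and leave the other things on the bench where they are.

Things in the scene. Friction and masses are not known exactly. Their poses are not given: they have to be found in the camera images.
- fume_box: fixed grey sheet-metal box, 130 deep (x) x 170 wide (y) x 100 high, mm, with a round duct collar sticking 16 out of its back; origin at the centre of its underside, z up, open front towards its -x. Its roof is at z = 100.
- catch: steel plate 56 x 24 x 3 mm flat on the roof of the box; origin at the centre of its underside, x along its length, z up. On it stands the catch pin: upright, 8 mm thick, chamfered, tip 12.5 mm above the roof. The pin sits on an adjusting slider: on the plate's centre line, but up to 11 mm either way along the plate's x from its centre, differing case by case. Forces below 25 N do not shift it.
- stay: flat steel stay bar 209 x 20 x 5 mm, 0.1 to 0.17 kg. Origin on its underside at its pivot on the sash's top rail, x along the bar towards the knob, z up. The pivot lets it swing sideways freely and lift by up to 0.7 rad; let go, it falls to level, its underside then 104.5 mm above the bench. To clear the pin's tip the underside at the pin must rise 8 mm.
- stay_knob (a point): centre of the black ball knob, 20 mm across, that stands on a stem 8 mm thick near the free end of the stay: 185 mm from the pivot, 28 mm above the bar's underside. The whole linkage is moved by it.
- stay_slot (a point): centre of the 34 x 10 mm slot in the stay, on the bar's underside, 75 mm from the pivot; the pin starts somewhere along it
- stay_mid_hole (a point): centre of the middle one of the stay's three round 10 mm holes, on the bar's underside, 132 mm from the pivot (the others at 106 and 158 mm)
- sash_hinge (a point): a point on the upright hinge axis of the sash, level with the box roof; the hinge is at the box's front, at its -y end (box frame x = -71, y = -72 mm)
- sash (a joint): opening angle of the sash, a framed clear pane 140 wide x 88 high x 12 mm at the box's front: 0 shut (pane along the box's +y from the hinge), growing (counter-clockwise from above) as its free end swings out towards the box's -x. The stay's pivot lies 95 mm from the hinge along the pane. Starts at about 0.32, stays where left (friction about 0.1 N m), ends at 0.8 to 1.1 (middle hole on pin).
- salve_tin: bystander: flat round tin, 62 mm across, 18 high; origin at the centre of its underside
- pliers: bystander: hand pliers with blue grips lying flat, 131 x 58 x 10 mm; origin at the centre of its underside
- charcoal_block: bystander: black block, 51 x 52 x 26 mm; origin at the centre of its underside
- ring_clamp: bystander: wooden ring clamp lying flat, 140 x 28 x 22 mm; origin at the centre of its underside

How it is judged:
By the outcome, as a careful person would: the job done as asked, in the order asked, and still so for the second after the job is handed in, with the robot touching nothing.
It also fails if it takes over 51 s, if anything falls off the work surface, if the arm or the gripper's body presses on something with over 40 N, if the wrist force passes 120 N, or if a joint passes its speed limit or range.

## Robot

A 7-joint arm with a two-finger parallel gripper is mounted at the origin on a cart in front of the work surface, level with it; the furniture and walls round the work are solid. World frame = base frame: x ahead of the robot, y to its left, z up, the work surface at z = 0. Lengths are in m, angles in rad, forces in N, time in s.
With the tool pointing down it reaches from about 0.425 to 0.875 m from the base axis. Payload 4.7 kg.
Tool frame: the origin (TCP) lies at the very end of the fingers, on their centre line; the grasp point (between the pads) lies 19 mm behind it (grasp_offset is the distance from the TCP to the grasp point, in m); z points along the fingers, y is the line along which they close (so a half turn about z gives the same grasp; the last joint's range is limited). The gripper opens to 85 mm and grips with 20 to 120 N. Pads are 22 mm wide; open, the fingers measure 114 mm over their backs; the gripper's body (76 mm by 85 mm) begins 54 mm behind the grasp point. The pads swing forward as they close: fully open they stand 13 mm farther back than shut.
Start: joints at [-1.154, 0.321, -0.07, 1.45, 0.023, 1.371, -0.057], TCP at [0.255, 0.598, 0.231] pointing down, gripper open.
Joint ranges: [-2.86, 2.86], [-0.3, 2.09], [-1.38, 1.24], [0.06, 2.45], [-1.56, 4.7], [0.09, 2.05], [-2.69, 2.69]. Speed limits (rad/s): [2.57, 2.57, 3.14, 3.14, 3.14, 3.14, 3.14].

## Interface

Orientations are given as a rotation vector (axis times angle).
In Python, from bench import * gives the robot as it stands.
- The arm moves only by the tool servo_tool, never from a script. Its argument "targets" is a list of rows, each a list of 3 entries, a list of its own where there are three numbers: the shift along the world's x, y, z in m, then the turn about the world's z in rad, then the finger opening in m, from 0 to 0.0854. In form: [[[dx, dy, dz], twist, gripper], ...]. A call has 1 to 8 rows; each row is the pose to reach, as a shift and turn from the pose commanded when the call began; what a row does not reach only later rows make up. A row lasts 1/12 s, in which the tool goes at most 41.7 mm and 7.16 degrees, less where a joint would pass 70% of its speed; a pose out of reach is approached as far as the arm can. A call with a gripper value outside its range is refused whole. The fingers move at their own pace and stop on an object; "force" is the grip in N (left out, the last holds). Time passes only in rows, so rows that repeat a pose let the fingers close. It gives the time, the measured TCP pose, the force, the opening and the grip force at its end, in the units of the state.
- sense(): the state, without advancing time (a new reading comes with each control period).
- capture(name): name is "side" or "top"; returns a dict with "pixels" (480x640x3 uint8, red, green, blue), "fov_y" (degrees; the focal length in pixels is half the picture's height over the tangent of half this angle, whatever the lens; pixels are square), "cx", "cy" (the principal point, pixels), "rvec" (rotation vector, rad) and "tvec" (3), from world to camera coordinates, as OpenCV has them. Camera axes: x right, y down, z forward; pixel columns grow to the right and rows downward; lengths in m; the calibration is good to about 2 mm. A picture is of the moment at which its call begins. There is no depth.
- sign_off(): hands the job in; it is judged then, once.
The state is a dict: "t": time; "joint_positions": joint angles; "dq": joint speeds; "joint_torque": joint torques, N m; "tcp_pos": TCP position; "ee_rot": TCP orientation; "contact_force": force on the tool from outside, world axes, zero at the start; "wrist_torque": the same for the moment, N m; "finger_gap": opening from 0.0 (shut) to 1.0 (fully open); "finger_force": force on a finger pad.
Only numpy, scipy, OpenCV 4.12 (cv2) and the standard library are available. Lean on these libraries where they do the work, as an engineer would, in place of code of your own. Each camera call takes 0.05 s, during which the arm holds its last target. There are 200 camera calls.

## Working session

There is one attempt and no reset: what is moved stays moved. The work goes in short steps, Python scripts to look and compute and a tool call to move; the robot and the scene stay as the last step left them, time stands still between calls to the robot, and variables do not carry over. Pictures are saved under pics/ and viewed, at most 10 in all, crops included, and the job is handed in when it is done.

Besides the shell and the picture viewer there is one more tool, called after "Call:" as name(argument=value, ...) on one line, values as JSON. servo_tool: Moves the arm, as the interface text tells. Its arguments: {"type":"object","properties":{"targets":{"type":"array"},"force":{"type":"number"}},"required":["targets"]}

```bash
mkdir -p pics; cat > h.py <<'E'
from bench import *
import numpy as np, cv2
def cam(c):
    p=c["pixels"]; f=p.shape[0]/2/np.tan(np.radians(c["fov_y"])/2)
    K=np.array([[f,0,c["cx"]],[0,f,c["cy"]],[0,0,1]]); R=cv2.Rodrigues(np.array(c["rvec"],float))[0]
    return K,R,np.array(c["tvec"],float)
def ray(c,uv):
    K,R,t=cam(c); d=R.T@np.linalg.inv(K)@np.array([uv[0],uv[1],1.]); return -R.T@t,d/np.linalg.norm(d)
def onz(c,uv,z):
    o,d=ray(c,uv); return o+d*(z-o[2])/d[2]
def proj(c,P):
    K,R,t=cam(c); q=K@(R@np.array(P,float)+t); return q[:2]/q[2]
def save(c,n): cv2.imwrite("pics/"+n+".png",cv2.cvtColor(c["pixels"],cv2.COLOR_RGB2BGR))
def tri(ca,a,cb,b):
    o1,d1=ray(ca,a);o2,d2=ray(cb,b)
    s=np.linalg.lstsq(np.c_[d1,-d2],o2-o1,rcond=None)[0]
    p,q=o1+s[0]*d1,o2+s[1]*d2
    return (p+q)/2,np.linalg.norm(p-q)
E
python3 - <<'E'
from h import *
import pickle
T=capture("top");S=capture("side");save(T,"top0");save(S,"side0")
pickle.dump((T,S),open("c0.pkl","wb"))
for c in(T,S):print(-cam(c)[1].T@cam(c)[2],c["fov_y"])
s=sense();print({k:np.round(v,3) for k,v in s.items()})
E
```

```text
[ 0.48691086 -0.00546434  1.16573475] 52.77809050306859
[ 0.21623266 -0.59870157  0.66146411] 55.89931641278678
{'t': np.float64(0.1), 'joint_positions': array([-1.154,  0.322, -0.07 ,  1.452,  0.023,  1.371, -0.057]), 'dq': array([-0.   , -0.   ,  0.001, -0.003,  0.003,  0.003, -0.001]), 'joint_torque': array([-0.0000e+00, -4.9488e+01, -3.8400e-01, -3.1521e+01,  1.3000e-02,
        8.0000e-03,  0.0000e+00]), 'tcp_pos': array([0.255, 0.598, 0.23 ]), 'ee_rot': array([-6.280e-01, -3.078e+00,  3.000e-03]), 'contact_force': array([-0.004,  0.283,  0.22 ]), 'wrist_torque': array([ 0.027, -0.   , -0.018]), 'finger_force': np.float64(0.0), 'finger_gap': np.float64(0.998)}
```

View pics/top0.png

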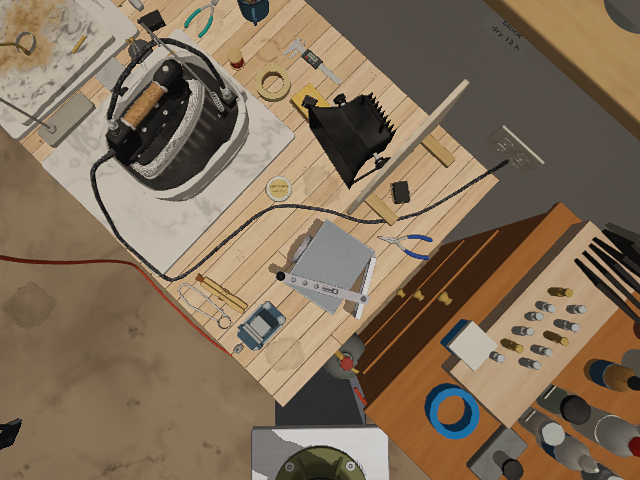

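View pics/side0.png

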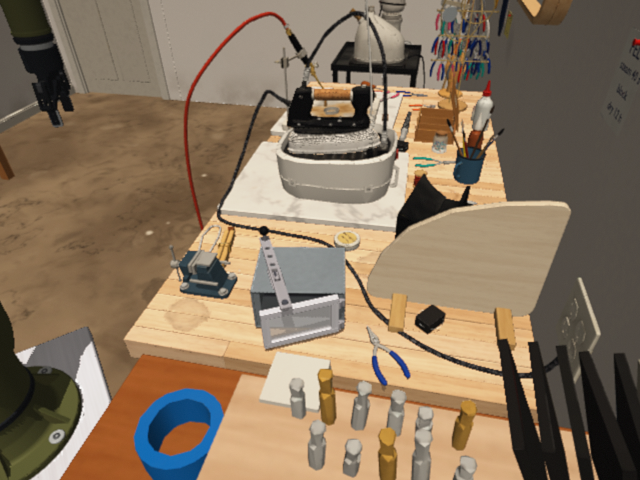

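The knob is at about (281,276) in top and (264,231) in side. The pivot is at about (361,298) in top, and the box roof is centred near (330,262). I'll zoom in on both views.

```bash
python3 - <<'E'
from h import *
a=cv2.imread("pics/top0.png")[205:330,260:400];b=cv2.imread("pics/side0.png")[215:355,235:355]
a=cv2.resize(a,None,fx=3.2,fy=3.2*1.0,interpolation=3);b=cv2.resize(b,None,fx=2.8,fy=2.8,interpolation=3)
h=max(a.shape[0],b.shape[0]);o=np.zeros((h,a.shape[1]+b.shape[1],3),np.uint8)
o[:a.shape[0],:a.shape[1]]=a;o[:b.shape[0],a.shape[1]:]=b;print(o.shape)
cv2.imwrite("pics/crop0.png",o)
E
```

```text
(400, 784, 3)
```

View pics/crop0.png

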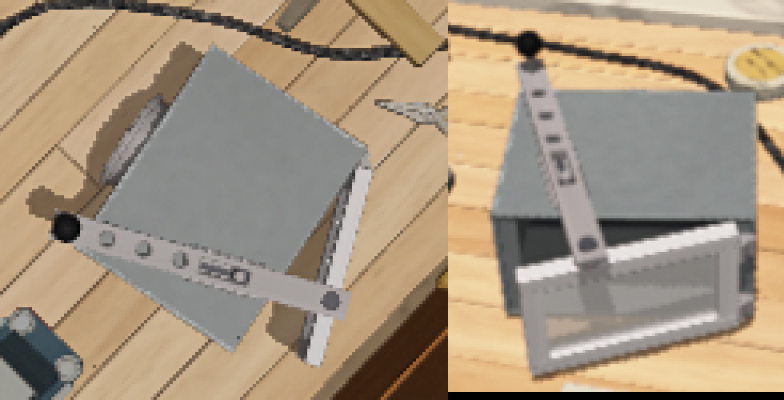

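The top crop shows three roof corners, at crop (213,47), (368,152) and (235,350). The pivot is at (332,300), the knob at (66,227), and the pin is visible in the slot near (238,275), towards the pivot end. Next I'll compute the geometry.

```bash
cat > geo.py <<'E'
from h import *
import pickle
T,S=pickle.load(open("c0.pkl","rb"))
f=lambda x,y:(260+x/3.2-.34,205+y/3.2-.34)
g=lambda x,y:(235+(x-448)/2.8-.3,215+y/2.8-.3)
def blob(c,u,v,r=9):
    p=c["pixels"].max(2)[v-r:v+r+1,u-r:u+r+1]; m=(p<50).astype(np.uint8)
    n,l,st,ce=cv2.connectedComponentsWithStats(m); i=1+np.argmax(st[1:,4]); return ce[i]+[u-r,v-r],st[i]
kt,a=blob(T,280,276);ks,b=blob(S,264,231)
if __name__=="__main__":
    print("knob px",kt,a,ks,b)
    K,e=tri(T,kt,S,ks);print("knob tri",K,e,"onz",onz(T,kt,.1325),onz(S,ks,.1325))
    c=[onz(T,f(*p),.1) for p in((213,47),(368,152),(235,350))]
    A,B,D=c;print("corners",A,B,D,"depth",np.linalg.norm(A-B),"width",np.linalg.norm(D-B))
    # side corners
    for p in((525,91),(754,94),(493,215),(757,216)):print("side roof",onz(S,g(*p),.1))
    P=onz(T,f(332,300),.1095);Ps=onz(S,g(588,244),.1095);Kz=onz(T,kt,.1325)
    print("pivot",P,Ps,"P-K",np.linalg.norm((P-Kz)[:2]))
    C=onz(T,f(239,275),.1125);print("pin",C,np.linalg.norm((C-P)[:2]))
    for h in((181,260),(144,248),(107,239)):print("hole",np.linalg.norm((onz(T,f(*h),.1095)-P)[:2]))
    for h in((549,115),(538,92),(558,141),(568,181),(562,160)):
        q=onz(S,g(*h),.1095);print("side",q,np.linalg.norm((q-Ps)[:2]))
E
python3 geo.py
```

```text
knob px [280.32786885 275.7704918 ] [ 5  5  9  9 61] [263.57142857 230.38571429] [ 0  5 19  9 70]
knob tri [0.50289835 0.07574308 0.13390451] 0.0009391882682943537 onz [0.50335053 0.07566407 0.1325    ] [0.50323477 0.07773802 0.1325    ]
corners [ 0.62753667 -0.02432007  0.1       ] [ 0.5532274  -0.13022847  0.1       ] [ 0.41918854 -0.03643792  0.1       ] depth 0.1293771897885575 width 0.16359426674212166
side roof [0.49272493 0.06961538 0.1       ]
side roof [ 0.62699483 -0.02399358  0.1       ]
side roof [ 0.41839228 -0.033432    0.1       ]
side roof [ 0.55755489 -0.12705255  0.1       ]
pivot [ 0.4524985  -0.10240458  0.1095    ] [ 0.45217396 -0.09808285  0.1095    ] P-K 0.1851874010577415
pin [ 0.47018651 -0.03954139  0.1125    ] 0.06530425625176998
hole 0.105844270025322
hole 0.1322397071052064
hole 0.15812852943777123
side [0.48977274 0.02526949 0.1095    ] 0.12895528861846325
side [0.49514009 0.05222099 0.1095    ] 0.156324442579498
side [ 0.48207765 -0.00248285  0.1095    ] 0.10016781068835383
side [ 0.4688998  -0.04118991  0.1095    ] 0.05930059621856817
side [ 0.47528326 -0.02096076  0.1095    ] 0.08050997464233396
```

Geometry fits the given sizes: box centre (.523,-.030), yaw 55°, sash about 0.316, knob at 185 mm. I'll approach the knob now.

Call:
servo_tool(targets=[[[0.016,-0.033,0.005],-0.09,0.085],[[0.032,-0.066,0.01],-0.18,0.085],[[0.048,-0.1,0.015],-0.27,0.085],[[0.064,-0.134,0.02],-0.36,0.085],[[0.08,-0.168,0.02],-0.45,0.085],[[0.096,-0.202,0.02],-0.54,0.085],[[0.112,-0.236,0.02],-0.63,0.085],[[0.128,-0.27,0.02],-0.72,0.085]])

```text
t: 0.77
tcp_pos: [0.3831, 0.326, 0.251]
ee_rot: [-1.678, -2.656, 0.0]
contact_force: [1.1, 0.7, 1.0]
finger_gap: 0.999
finger_force: 0.0
```

```bash
python3 - <<'E'
from geo import *
P=onz(T,f(332,300),.1095);K=onz(T,kt,.1325);d=(K-P);d[2]=0;d/=np.linalg.norm(d)
n=np.array([-d[1],d[0],0])
for c,off in((T,0),(S,.003)):
    gimg=c["pixels"].mean(2).astype(np.float32)
    print("n:-4 0 4")
    for s in range(52,98,2):
        v=[]
        for w in(-.004,0,.004):
            q=P+d*s/1000+n*(w-off);q[2]=.1095;u=proj(c,q);v.append(int(cv2.remap(gimg,np.float32([[u[0]]]),np.float32([[u[1]]]),1)[0,0]))
        print(s,v)
E
```

```text
n:-4 0 4
52 [163, 162, 161]
54 [163, 163, 161]
56 [162, 159, 161]
58 [145, 117, 125]
60 [119, 85, 94]
62 [111, 134, 106]
64 [109, 168, 132]
66 [108, 166, 123]
68 [102, 116, 89]
70 [111, 66, 82]
72 [130, 88, 113]
74 [165, 99, 148]
76 [148, 94, 159]
78 [157, 96, 106]
80 [161, 97, 114]
82 [156, 102, 137]
84 [143, 93, 119]
86 [146, 97, 94]
88 [163, 99, 112]
90 [163, 96, 139]
92 [147, 113, 139]
94 [154, 146, 155]
96 [163, 165, 162]
n:-4 0 4
52 [159, 171, 169]
54 [158, 171, 170]
56 [157, 172, 169]
58 [160, 168, 158]
60 [161, 147, 134]
62 [159, 126, 112]
64 [158, 115, 107]
66 [160, 120, 137]
68 [163, 126, 166]
70 [160, 131, 176]
72 [159, 140, 168]
74 [160, 144, 149]
76 [165, 142, 124]
78 [172, 134, 114]
80 [172, 137, 111]
82 [169, 144, 108]
84 [167, 145, 105]
86 [170, 135, 101]
88 [175, 129, 102]
90 [172, 126, 105]
92 [167, 131, 114]
94 [168, 145, 130]
96 [172, 158, 154]
```

The pin is at 65 mm from the pivot, so about (.470,-.040). Next I move over the knob.

Call:
servo_tool(targets=[[[0.015,-0.031,0],-0.09,0.085],[[0.03,-0.062,0],-0.18,0.085],[[0.045,-0.094,0],-0.27,0.07],[[0.06,-0.125,-0.01],-0.36,0.065],[[0.075,-0.157,-0.02],-0.45,0.065],[[0.09,-0.188,-0.03],-0.54,0.065],[[0.105,-0.219,-0.04],-0.63,0.065],[[0.12,-0.25,-0.05],-0.72,0.065]])

```text
t: 1.43
tcp_pos: [0.503, 0.0763, 0.2007]
ee_rot: [-2.506, -1.894, -0.0]
contact_force: [1.1, -0.2, 0.4]
finger_gap: 0.761
finger_force: 0.0
```

Call:
servo_tool(targets=[[[0,0,-0.02],0,0.06],[[0,0,-0.04],0,0.06],[[0,0,-0.045],0,0.06],[[0,0,-0.045],0,0.06]])

```text
t: 1.77
tcp_pos: [0.5013, 0.0777, 0.1546]
ee_rot: [-2.501, -1.899, 0.006]
contact_force: [-1.1, 0.9, 0.7]
finger_gap: 0.707
finger_force: 0.0
```

```bash
python3 - <<'E'
from h import *
T=capture("top");S=capture("side")
a=cv2.resize(T["pixels"][220:330,250:380],None,fx=3,fy=3,interpolation=3);b=cv2.resize(S["pixels"][170:280,200:330],None,fx=3,fy=3,interpolation=3)
cv2.imwrite("pics/ap.png",np.hstack([a,b])[:,:,::-1])
s=sense();print(s["tcp_pos"],s["ee_rot"],s["contact_force"],s["finger_gap"])
E
```

```text
[0.50299169 0.07851411 0.15691934] [2.50089790e+00 1.90089054e+00 5.91175407e-04] [-0.4543448   0.30727553  0.41291338] 0.7026200939526669
```

View pics/ap.png

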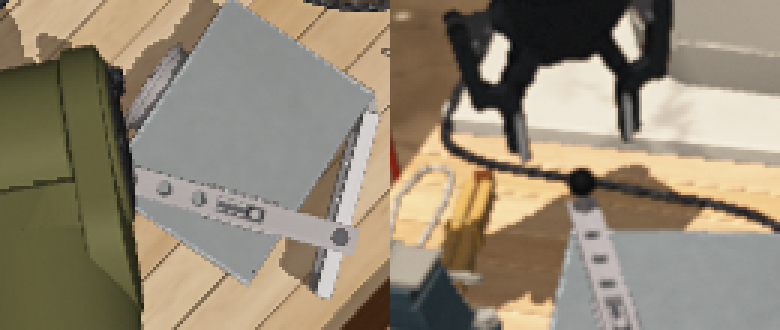

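Side view: the knob at (582,183) sits between the fingers at x 520 and 628, roughly centred. I'll lower and grip gently.

Call:
servo_tool(targets=[[[0,-0.002,-0.015],0,0.06],[[0,-0.002,-0.03],0,0.06],[[0,-0.002,-0.04],0,0.06],[[0,-0.002,-0.041],0,0.04],[[0,-0.002,-0.041],0,0.03],[[0,-0.002,-0.041],0,0.026],[[0,-0.002,-0.041],0,0.023],[[0,-0.002,-0.041],0,0.023]], force=25)

```text
t: 2.53
tcp_pos: [0.5034, 0.0762, 0.1162]
ee_rot: [2.502, 1.9, 0.002]
contact_force: [-0.2, 1.1, 0.6]
finger_gap: 0.27
finger_force: 0.0
```

Call:
servo_tool(targets=[[[0,0,0],0,0.018],[[0,0,0],0,0.016],[[0,0,0],0,0.016],[[0,0,0],0,0.016],[[0,0,0],0,0.016]], force=25)

```text
t: 2.95
tcp_pos: [0.503, 0.0763, 0.1156]
ee_rot: [2.502, 1.9, 0.001]
contact_force: [0.4, 0.6, 0.3]
finger_gap: 0.207
finger_force: 24.4
```

Call:
servo_tool(targets=[[[0,0,0.004],0,0.012],[[0,-0.001,0.008],0,0.012],[[-0.001,-0.002,0.012],0,0.012],[[-0.001,-0.002,0.012],0,0.012]], force=45)

```text
t: 3.28
tcp_pos: [0.5022, 0.0738, 0.1283]
ee_rot: [2.502, 1.899, 0.002]
contact_force: [0.3, 0.9, -1.5]
finger_gap: 0.199
finger_force: 43.9
```

Call:
servo_tool(targets=[[[0,-0.001,0.005],0,0.012],[[0,-0.002,0.01],0,0.012],[[-0.001,-0.004,0.016],0,0.012],[[-0.001,-0.005,0.021],0,0.012],[[-0.001,-0.005,0.021],0,0.012]])

```text
t: 3.7
tcp_pos: [0.501, 0.0682, 0.1494]
ee_rot: [2.503, 1.898, 0.001]
contact_force: [-1.2, -1.2, -2.4]
finger_gap: 0.2
finger_force: 43.9
```

```bash
python3 - <<'E'
from h import *
T=capture("top");S=capture("side")
a=cv2.resize(T["pixels"][220:330,250:380],None,fx=3,fy=3,interpolation=3);b=cv2.resize(S["pixels"][200:310,220:350],None,fx=3,fy=3,interpolation=3)
cv2.imwrite("pics/lift.png",np.hstack([a,b])[:,:,::-1])
s=sense();print(s["tcp_pos"],s["ee_rot"],s["contact_force"],s["finger_gap"])
E
```

```text
[0.50063855 0.06854156 0.14840631] [ 2.50269941e+00  1.89894203e+00 -4.06726340e-04] [-0.52608569 -0.50626737 -1.75713569] 0.203087242136839
```

View pics/lift.png

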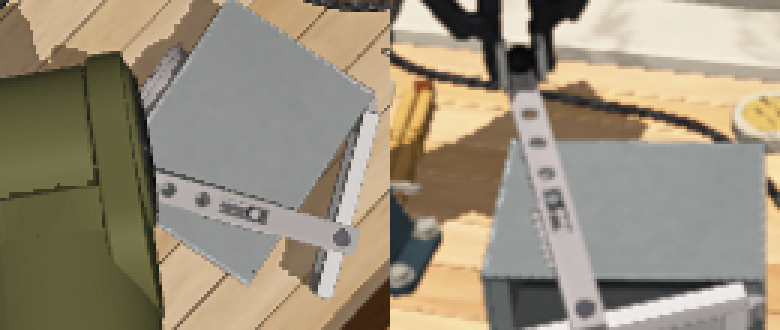

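Side view: the knob at (520,60) is held and the bar is tilted up with its slot clear of the pin. Now the sash gets swung out.

Call:
servo_tool(targets=[[[-0.003,-0.007,0],0.02,0.012],[[-0.006,-0.014,0],0.04,0.012],[[-0.009,-0.021,0],0.06,0.012],[[-0.012,-0.028,0],0.085,0.012],[[-0.015,-0.035,0],0.105,0.012],[[-0.018,-0.042,0],0.125,0.012],[[-0.021,-0.049,0],0.15,0.012],[[-0.023,-0.054,0],0.17,0.012]])

```text
t: 4.47
tcp_pos: [0.4793, 0.0166, 0.1492]
ee_rot: [2.328, 2.109, 0.007]
contact_force: [3.0, 4.0, 0.2]
finger_gap: 0.199
finger_force: 44.1
```

Call:
servo_tool(targets=[[[-0.001,-0.002,-0.004],0,0.012],[[-0.002,-0.003,-0.009],0,0.012],[[-0.002,-0.003,-0.013],0,0.012],[[-0.002,-0.003,-0.013],0,0.012]])

```text
t: 4.8
tcp_pos: [0.4763, 0.0128, 0.1346]
ee_rot: [2.329, 2.107, 0.001]
contact_force: [3.0, 3.8, -0.4]
finger_gap: 0.201
finger_force: 44.1
```

```bash
python3 - <<'E'
from h import *
T=capture("top");S=capture("side")
a=cv2.resize(T["pixels"][220:330,250:380],None,fx=3,fy=3,interpolation=3);b=cv2.resize(S["pixels"][220:350,220:350],None,fx=3,fy=3,interpolation=3)
o=np.zeros((390,780,3),np.uint8);o[:330,:390]=a;o[:,390:]=b
cv2.imwrite("pics/sw.png",o[:,:,::-1])
import pickle;pickle.dump((T,S),open("c1.pkl","wb"))
s=sense();print(s["t"],s["tcp_pos"],s["ee_rot"],s["contact_force"],s["finger_gap"])
E
```

```text
4.9 [0.47640821 0.01265417 0.13506512] [2.32961152e+00 2.10634063e+00 9.89440517e-04] [ 3.95556366  3.29742392 -0.37976118] 0.20174071958022505
```

View pics/sw.png

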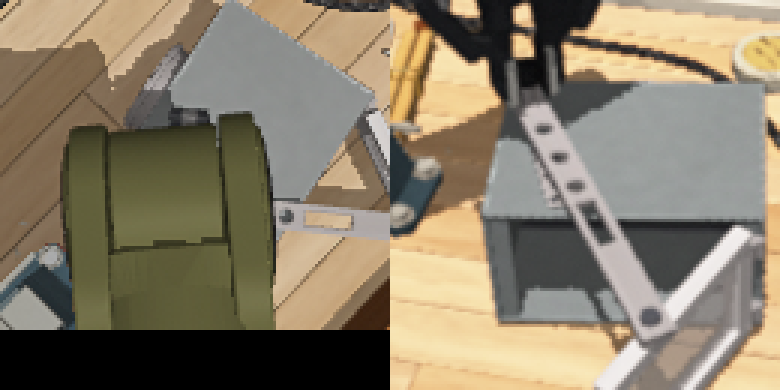

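The bar is raised and the sash has swung out. In the side view the middle hole is at crop (558,157) and the pivot at (650,317). I'll check where the hole lies relative to the estimated pin position.

```bash
python3 - <<'E'
from h import *
import pickle
T,S=pickle.load(open("c1.pkl","rb"))
g=lambda x,y:(220+(x-390)/3-.33,220+y/3-.33)
ph=.106
for s,p in((0,(650,317)),(75,(597,222)),(106,(575,187)),(132,(558,157)),(158,(543,128))):
    print(s,onz(S,g(*p),.1095+s/1000*ph))
P=onz(S,g(650,317),.1095);print("P offset corr: side pivot earlier (.4522,-.0981) vs top (.4525,-.1024)")
H=np.array([.5413,-.1295]);v=P[:2]-H;print(np.linalg.norm(v),np.degrees(np.arctan2(v[1],v[0]))-145)
from scipy.optimize import fsolve
C=np.array([.4704,-.0400])
def fk(th):return H+.095*np.array([np.cos(th),np.sin(th)])
th=fsolve(lambda t:np.linalg.norm(fk(t)-C)-.132,3.5)[0];Pf=fk(th);d=(C-Pf)/.132
print("final th",th-np.radians(145),"P",Pf,"knob",Pf+.185*d,d)
# inverse for current knob
K=np.array([.4764,.0121]);L=.181
t=fsolve(lambda t:np.linalg.norm(fk(t)-K)-L,3.5)[0];Pn=fk(t);print("now th",t-np.radians(145),"P",Pn,"hole",Pn+(K-Pn)/L*(.132*.9944-.0*ph),"pin dist")
E
```

```text
0 [ 0.45561057 -0.16378726  0.1095    ]
75 [ 0.46392387 -0.09188933  0.11745   ]
106 [ 0.46601123 -0.06232116  0.120736  ]
132 [ 0.46889413 -0.03624481  0.123492  ]
158 [ 0.47253904 -0.01042058  0.126248  ]
P offset corr: side pivot earlier (.4522,-.0981) vs top (.4525,-.1024)
0.09229460318926175 -303.19196793177684
final th -26.871633400095966 P [ 0.60804134 -0.06189384] knob [ 0.41513492 -0.03120929] [-1.04273745  0.16586241]
now th -45.727847144352566 P [ 0.60848997 -0.06233969] hole [ 0.51269862 -0.00835619] pin dist<stdin>:13: RuntimeWarning: The iteration is not making good progress, as measured by the 
 improvement from the last five Jacobian evaluations.
<stdin>:17: RuntimeWarning: The iteration is not making good progress, as measured by the 
 improvement from the last ten iterations.
```

Call:
servo_tool(targets=[[[0,-0.0035,0],0,0.012],[[0,-0.0035,0],0,0.012],[[0,-0.003,-0.003],0,0.012],[[0,-0.0025,-0.006],0,0.012],[[0,-0.0025,-0.006],0,0.012]])

```text
t: 5.32
tcp_pos: [0.4741, 0.0087, 0.1278]
ee_rot: [-2.332, -2.103, 0.006]
contact_force: [-2.8, -1.2, -1.1]
finger_gap: 0.2
finger_force: 44.0
```

Call:
servo_tool(targets=[[[0,0,-0.001],0,0.012],[[0,0.0002,-0.002],0,0.012],[[0,0.0004,-0.003],0,0.012],[[0,0.0005,-0.004],0,0.012],[[0,0.0005,-0.004],0,0.012]])

```text
t: 5.73
tcp_pos: [0.4754, 0.0094, 0.125]
ee_rot: [-2.332, -2.105, 0.002]
contact_force: [-3.2, -3.6, -1.5]
finger_gap: 0.199
finger_force: 44.0
```

Call:
servo_tool(targets=[[[0,0.0002,-0.001],0,0.012],[[0,0.0004,-0.002],0,0.012],[[0,0.0005,-0.003],0,0.012],[[0,0.0005,-0.003],0,0.012]])

```text
t: 6.07
tcp_pos: [0.4757, 0.0105, 0.1221]
ee_rot: [-2.332, -2.105, 0.001]
contact_force: [-2.5, -2.9, -1.4]
finger_gap: 0.199
finger_force: 44.0
```

```bash
python3 - <<'E'
from h import *
for i in range(4):
    S=capture("side");s=sense();print(np.round(s["tcp_pos"],4),np.round(s["contact_force"],2),np.round(s["wrist_torque"],2))
E
```

```text
[0.4757 0.0105 0.1222] [-3.4  -2.09 -0.73] [-0.7   0.75 -0.6 ]
[0.4757 0.0105 0.1223] [-2.29 -1.58 -0.34] [-0.67  0.77 -0.52]
[0.4758 0.0105 0.1223] [-3.09 -2.83 -0.39] [-0.63  0.75 -0.62]
[0.4758 0.0105 0.1224] [-3.34 -3.64 -0.97] [-0.66  0.8  -0.58]
```

Forces stay small with the bar already below the pin tip height, so the hole seems to be entering. Continuing down gently.

Call:
servo_tool(targets=[[[0,0.0002,-0.001],0,0.012],[[0,0.0004,-0.002],0,0.012],[[0,0.0005,-0.003],0,0.012],[[0,0.0005,-0.003],0,0.012]])

```text
t: 6.6
tcp_pos: [0.4758, 0.0111, 0.1191]
ee_rot: [2.331, 2.106, -0.0]
contact_force: [-2.9, -2.8, -0.8]
finger_gap: 0.199
finger_force: 44.0
```

```bash
python3 - <<'E'
from h import *
for i in range(3):
    S=capture("side");s=sense();print(np.round(s["tcp_pos"],4),np.round(s["contact_force"],2),np.round(s["wrist_torque"],2))
b=cv2.resize(S["pixels"][220:350,220:350],None,fx=4,fy=4,interpolation=3)
cv2.imwrite("pics/dn.png",b[:,:,::-1])
E
```

```text
[0.4758 0.0111 0.1193] [-3.58 -2.34 -0.54] [-0.65  0.78 -0.52]
[0.4759 0.011  0.1193] [-3.09 -3.99 -1.42] [-0.63  0.72 -0.5 ]
[0.4758 0.011  0.1193] [-3.32 -2.72 -1.41] [-0.65  0.74 -0.5 ]
```

View pics/dn.png

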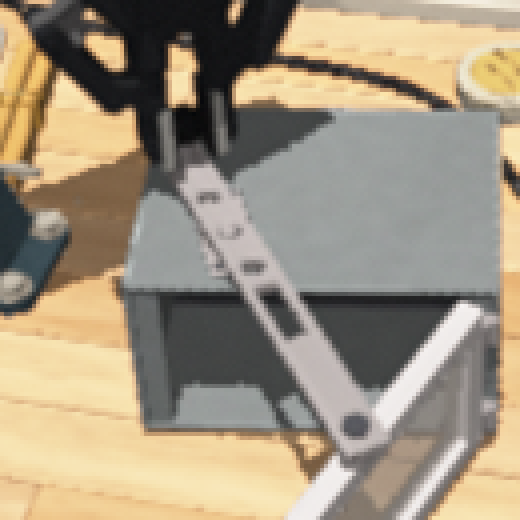

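In the side view the middle hole at (230,232) has the light pin in it, and the holes either side are dark. Lowering the rest of the way.

Call:
servo_tool(targets=[[[0,0.0002,-0.001],0,0.012],[[0,0.0004,-0.002],0,0.012],[[0,0.0006,-0.003],0,0.012],[[0,0.0006,-0.0035],0,0.012],[[0,0.0006,-0.0035],0,0.012]])

```text
t: 7.17
tcp_pos: [0.4759, 0.0116, 0.1159]
ee_rot: [2.332, 2.105, 0.0]
contact_force: [-2.8, -2.6, 1.2]
finger_gap: 0.202
finger_force: 44.0
```

Call:
servo_tool(targets=[[[0,0,0],0,0.018],[[0,0,0],0,0.022],[[0,0,0],0,0.03],[[0,0,0],0,0.04],[[0,0,0],0,0.05],[[0,0,0],0,0.06],[[0,0,0],0,0.06]], force=20)

```text
t: 7.75
tcp_pos: [0.4761, 0.0117, 0.116]
ee_rot: [2.331, 2.105, 0.001]
contact_force: [-0.6, 0.2, 0.0]
finger_gap: 0.704
finger_force: 0.0
```

Call:
servo_tool(targets=[[[0,0,0.015],0,0.06],[[0,0,0.035],0,0.06],[[0,0,0.06],0,0.06],[[0,0,0.09],0,0.06],[[0.01,0.03,0.11],0,0.06],[[0.01,0.06,0.12],0,0.06],[[0.01,0.09,0.12],0,0.06],[[0.01,0.12,0.12],0,0.06]])

```text
t: 8.42
tcp_pos: [0.4865, 0.1331, 0.2371]
ee_rot: [2.332, 2.104, 0.004]
contact_force: [0.5, -0.5, -0.3]
finger_gap: 0.703
finger_force: 0.0
```

Call:
servo_tool(targets=[[[0,0.03,0],0,0.06],[[0,0.06,0],0,0.06],[[0,0.09,0],0,0.06],[[0,0.12,0],0,0.06],[[0,0.12,0],0,0.06]])

```text
t: 8.83
tcp_pos: [0.4839, 0.2593, 0.2353]
ee_rot: [-2.32, -2.114, -0.002]
contact_force: [-1.3, 1.1, -0.5]
finger_gap: 0.702
finger_force: 0.0
```

```bash
python3 - <<'E'
from h import *
import pickle
T=capture("top");S=capture("side");pickle.dump((T,S),open("c2.pkl","wb"))
a=cv2.resize(T["pixels"][220:340,260:390],None,fx=3,fy=3,interpolation=3);b=cv2.resize(S["pixels"][220:340,220:350],None,fx=3,fy=3,interpolation=3)
cv2.imwrite("pics/fin.png",np.hstack([a,b])[:,:,::-1])
print(sense()["t"],sense()["contact_force"])
E
```

```text
8.9333 [-0.01678086 -0.80475717 -0.59339668]
```

View pics/fin.png

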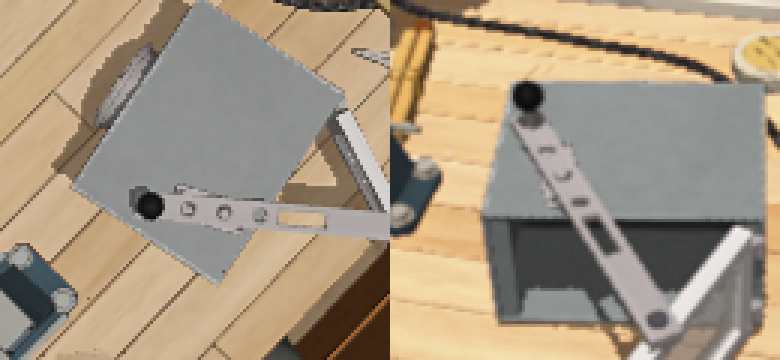

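After release, the middle hole at top crop (224,213) has a light centre, which is the pin. I'll check the knob height to confirm the bar is level.

```bash
python3 - <<'E'
from geo import blob
from h import *
import pickle
T,S=pickle.load(open("c2.pkl","rb"))
kt,a=blob(T,310,288);ks,b=blob(S,265,252)
print(kt,a,ks,b,tri(T,kt,S,ks),onz(T,kt,.1325))
f=lambda x,y:(260+x/3-.33,220+y/3-.33)
for h in((188,208),(224,213),(260,216)):print(onz(T,f(*h),.1095))
E
```

```text
[309.55932203 288.18644068] [ 5  5  8  9 59] [265.5 251.8] [ 5  5 10  9 70] (array([0.47573769, 0.01391954, 0.1332996 ]), np.float64(0.0011642444285406605)) [0.4762626  0.01370046 0.1325    ]
[ 0.47391074 -0.01360355  0.1095    ]
[ 0.46998264 -0.03961253  0.1095    ]
[ 0.46749521 -0.06563349  0.1095    ]
```

The knob height is .1333, against .1339 when level at the start, and the middle hole is at (.470,-.040), right on the pin. The bar is down and level.

```bash
python3 -c "
from bench import *
print(sign_off())"
```

```text
the job is handed in; nothing more can be done
None
```

The sash is open to about 1.05 rad with the stay's middle hole over the pin, the bar level and released; the bystanders were not touched, and the job is handed in at about 9 s.

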